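Set a drilling template on the twin pins of its jig and lock it

TASK

Pick up the aluminium drilling template by its upright grip, feel for the two locating pins of the drilling jig so that both holes go over them at once, and lower it fully home, flat on the jig. Then slide the jig's keeper fully in over the plate's edge to lock it, and leave the template there. Handle the template gently, without forcing it against the jig or dropping it on, and leave the other things on the bench alone.

Things in the scene. Friction and masses are not known exactly. Their poses are not given: they have to be found in the camera images.
- template: loose drilling template lying flat: aluminium plate 56 (x) x 132 (y) x 8 mm, about 0.3 kg. Origin at the centre of its underside, z up. Upright grip bar in the middle: 12 mm thick in x, 56 mm long in y, z = 8 to 50 mm; take it across its thickness. Two 12.5 mm through holes at x = 0, y = +46 and -46 mm; small guide holes beside the grip. Half a turn about z makes no difference.
- jig: drilling jig fixed to the bench: plywood base with a pale wooden workpiece strip let in flush; seat (top face) 16 mm above the bench. Origin at bench height on the pins' line, midway along their slots. Base x = -80 to 60 mm (strip to 80), y = -80 to 80 mm. A seated template has its origin at x = 0, y = d, z = 16 mm (d: see pin_line) and its y axis along the jig's y, either way round.
- pin_line (a point): point on the jig (its x, y = 0, z = 38 mm, axes as the jig's) at pin-top height. Two upright steel pins, 10 mm thick, flat tops with 1 mm rounded rim, 22 mm above the seat, stand at x = 0, y = 46 + d and -46 + d mm from it. Both were shifted together along y in their slots and locked: d is one unknown value from -14 to +14 mm, not reported; see or feel it.
- keeper_guide (a point): centre of the top of the keeper's steel guide block on the jig, at x = -57, y = 40, z = 25.5 mm in the jig's frame; block 44 (x) x 30 (y) mm, thin side cheeks 8 mm higher. A seated plate's edge is 7 mm from the block.
- keeper (a joint): keeper, a flat steel bolt at y = 40 mm of the jig, 16 mm wide, z = 26 to 32 mm, sliding along the jig's x with about 3 N: 0 = drawn fully back (tip at x = -39 mm), 0.024 m = fully in (tip at x = -15 mm), 2 mm above a seated plate. It stays where it is left, and butts against a plate that is not down.
- keeper_knob (a point): centre of the top of the keeper's black round knob, 16 mm across, 20 mm high (the top is 57 mm above the bench, the knob's underside 37 mm); moves with the keeper; at x = -62 mm + keeper value, y = 40 mm in the jig's frame.
- bearing: bystander: ball bearing, 42 mm across, 15 mm high, lying loose; origin under its centre
- tape_measure: bystander: tape measure 71 x 82 x 33 mm; origin under its centre
- spanner_3: bystander: small spanner, 24 x 137 x 4 mm, its length along y; origin under its centre

How it is judged:
By the outcome, as a careful person would: the job done as asked, in the order asked, and still so for the second after the job is handed in, with the robot touching nothing.
It also fails if it takes over 72 s, if anything falls off the work surface, if the arm or the gripper's body presses on something with over 40 N, if the wrist force passes 120 N, or if a joint passes its speed limit or range.

ROBOT

A 6-joint arm with a two-finger parallel gripper is mounted at the origin on a cart in front of the work surface, level with it; the furniture and walls round the work are solid. World frame = base frame: x ahead of the robot, y to its left, z up, the work surface at z = 0. Lengths are in m, angles in rad, forces in N, time in s.
With the tool pointing down it reaches from about 0.275 to 1 m from the base axis. Payload 8.4 kg.
Tool frame: the origin (TCP) lies on the centre line of the jaws, within the pads' length; the fingertips stand 17 mm ahead of it and the grasp point (between the pads) lies 2 mm behind it (bot.tcp_to_tips is the z of the fingertips in the tool frame, in m); z points along the fingers, y is the line along which they close (so a half turn about z gives the same grasp; the last joint's range is limited). The gripper opens to 85 mm and grips with 20 to 120 N. Pads are 22 mm wide; open, the fingers measure 114 mm over their backs; the gripper's body (76 mm by 85 mm) begins 54 mm behind the grasp point. The pads swing forward as they close: fully open they stand 13 mm farther back than shut.
Start: joints at [1.307, 0.353, 1.633, -0, 1.155, -0.002], TCP at [0.162, 0.604, 0.223] pointing down, gripper open.
Joint ranges: [-2.63, 2.63], [-0.92, 2.1], [0.06, 2.66], [-1.3, 4.44], [0, 2.69], [-3.02, 3.02]. Speed limits (rad/s): [2.22, 2.22, 2.79, 3.14, 3.14, 3.14].

INTERFACE

Orientations are given as a unit quaternion [x, y, z, w].
In Python, from workcell import bot, hand, kinematics, get_obs, vision, hand_in gives the robot as it stands. The module is installed in compiled form; this text tells all that it offers. Calls block until the motion is done:
- bot.reach(position, orientation): joint-space move of the TCP to a pose.
- bot.servo_line(position, ori=None, velocity=0.15): straight line of the TCP; ori=None keeps the orientation; velocity is the mean speed in m/s.
- bot.goto_joints(angles): joint-space move.
- hand.move_gripper(opening, strength=None): finger opening in m; strength is the grip in N (None keeps the last); returns when the fingers have stopped.
- bot.dwell(seconds).
- kinematics.solve_ik(position, orientation): joint angles nearest the present ones, or None.
- get_obs(): the state.
- vision.read_camera(name): name is "scene" or "top" or "wrist"; returns a dict with "frame" (400x640x3 uint8, red, green, blue), "intrinsics" (3x3 intrinsics, pixels), "view" (4x4, takes a point from world to camera coordinates). Camera axes: x right, y down, z forward; pixel columns grow to the right and rows downward; lengths in m; the calibration is good to about 2 mm. A picture is of the moment at which its call begins. There is no depth.
A pose or a line that the arm cannot do raises bot.IKError and nothing moves.
- hand_in(): hands the job in; it is judged then, once.
The state is a dict: "time_s": time; "joint_pos": joint angles; "joint_vel": joint speeds; "joint_efforts": joint torques, N m; "position": TCP position; "orientation": TCP orientation; "wrist_force": force on the tool from outside, world axes, zero at the start; "ft_torque": the same for the moment, N m; "gripper_width": finger opening in m; "grip_force": force on a finger pad.
Only numpy, scipy, OpenCV 4.12 (cv2) and the standard library are available. Lean on these libraries where they do the work, as an engineer would, in place of code of your own. Each camera call takes 0.05 s, during which the arm holds its last target. There are 200 camera calls.

## Working session

There is one attempt and no reset: what is moved stays moved. The work goes in short steps, each a Python script; the robot and the scene stay as the last script left them, time stands still between calls to the robot, and variables do not carry over. Pictures are saved under pics/ and viewed, at most 10 in all, crops included, and the job is handed in when it is done.

```bash
mkdir -p pics
cat > h.py <<'E'
import numpy as np, cv2
from workcell import bot, hand, kinematics, get_obs, vision, hand_in
def shot(name,fn):
    c=vision.read_camera(name); np.savez('pics/'+fn+'.npz',**c); cv2.imwrite('pics/'+fn+'.png',c['frame'][:,:,::-1]); return c
def ray(fn,uv,z):
    c=np.load('pics/'+fn+'.npz'); K=c['intrinsics'];V=c['view'];R=V[:3,:3];t=V[:3,3]
    o=-R.T@t; d=R.T@np.linalg.inv(K)@np.array([uv[0],uv[1],1.]); return o+d*(z-o[2])/d[2]
def proj(fn,p):
    c=np.load('pics/'+fn+'.npz'); q=c['view'][:3,:3]@np.array(p)+c['view'][:3,3]; q=c['intrinsics']@q; return q[:2]/q[2]
E
python3 - <<'E'
from h import *
shot('top','top1');shot('scene','sc1')
o=get_obs();print(o)
a=cv2.imread('pics/top1.png');print(a.shape)
for n in('top1','sc1'):
    c=np.load(f'pics/{n}.npz');print(c['intrinsics'],c['view'])
E
```

```text
{'time_s': 0.1, 'joint_pos': array([ 1.30656823e+00,  3.53576145e-01,  1.63405886e+00, -3.84332949e-06,
        1.15518786e+00, -2.38099016e-03]), 'joint_vel': array([-5.50770087e-04, -1.14565957e-04, -8.34230255e-04,  7.82673769e-05,
       -6.02842426e-04,  2.58138497e-04]), 'joint_efforts': array([-9.29236012e-04, -6.06355476e+01, -3.42818427e+01,  2.79165653e-05,
        3.98222866e-03, -1.09918722e-05]), 'position': array([0.1616674 , 0.60328091, 0.22233885]), 'orientation': array([ 1.30549055e-01,  9.91441660e-01, -6.09885599e-04, -8.00122133e-05]), 'wrist_force': array([-0.29656766,  0.66594688,  0.12511583]), 'ft_torque': array([-0.02219726, -0.00066661, -0.00825588]), 'grip_force': 0.0, 'gripper_width': 0.08535679363395841}
(400, 640, 3)
[[503.58723067   0.         323.67251546]
 [  0.         503.58723067 198.62143504]
 [  0.           0.           1.        ]] [[-0.00369102 -0.9996664   0.02556292 -0.25383019]
 [-0.98198816 -0.00120569 -0.18893859  0.48863002]
 [ 0.18890638 -0.02579986 -0.98165612  1.05007542]
 [ 0.          0.          0.          1.        ]]
[[448.41227435   0.         314.80686335]
 [  0.         448.41227435 198.57671818]
 [  0.           0.           1.        ]] [[-0.52804684 -0.84920907  0.0032395   0.05212857]
 [-0.60624162  0.37429044 -0.70169635  0.45104986]
 [ 0.59467439 -0.37249246 -0.71246876  0.53228141]
 [ 0.          0.          0.          1.        ]]
```

View pics/top1.png

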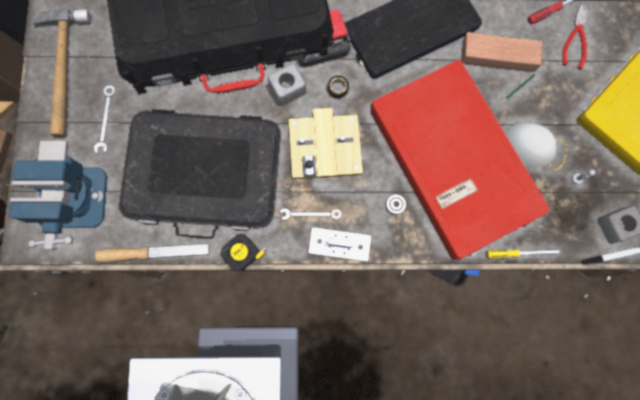

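View pics/sc1.png

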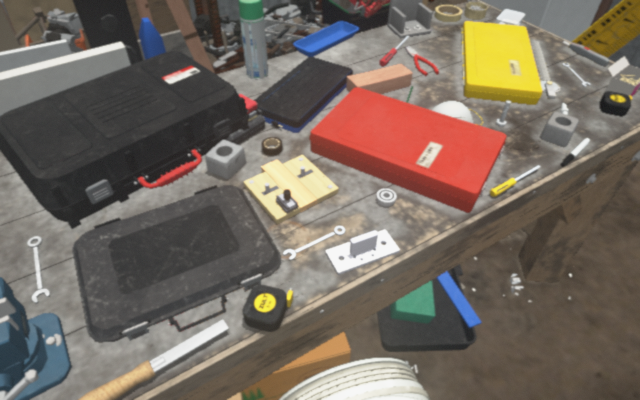

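The top view shows the template near (340,244), the jig around (325,145) with its knob near (309,165), the spanner near (310,214), and the bearing at (396,204). I'll enlarge the template and jig.

Run:
```python
from h import *
a=cv2.imread('pics/top1.png')[100:270,270:410]
cv2.imwrite('pics/c1.png',cv2.resize(a,None,fx=3.5,fy=3.5,interpolation=cv2.INTER_CUBIC))
b=cv2.imread('pics/sc1.png')[140:280,230:410]
print([ray('top1',p,.008).round(3) for p in((340,244),(320,242),(362,246))], ray('top1',(325,145),.016).round(3))
```

```text
[array([ 0.393, -0.292,  0.008]), array([ 0.398, -0.247,  0.008]), array([ 0.389, -0.341,  0.008])] [ 0.62  -0.259  0.016]
```

View pics/c1.png

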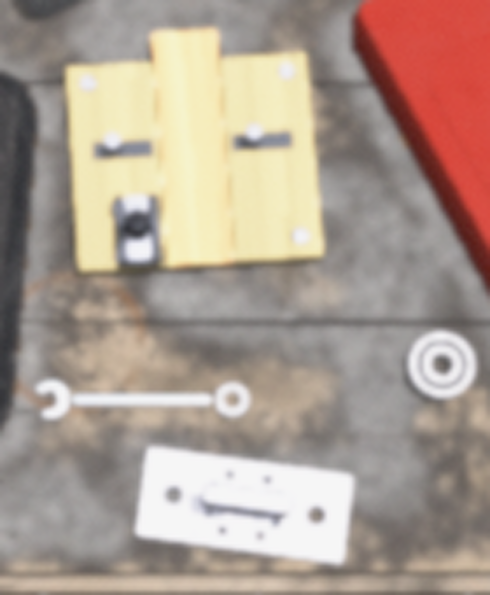

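```bash
cat >> h.py <<'E'
from scipy.spatial.transform import Rotation as Ro
from scipy.optimize import least_squares
def down(yaw): # tool z down, tool y along world direction yaw
    y=np.array([np.cos(yaw),np.sin(yaw),0]);z=np.array([0,0,-1.]);x=np.cross(y,z)
    return Ro.from_matrix(np.c_[x,y,z]).as_quat()
def fit(fn,obs,model,p0): # planar pose (x,y,yaw) from pixels; model 3d pts (z world)
    def P(p,m): c,s=np.cos(p[2]),np.sin(p[2]); return np.array([p[0]+c*m[0]-s*m[1],p[1]+s*m[0]+c*m[1],m[2]])
    f=lambda p:np.concatenate([proj(fn,P(p,m))-o for m,o in zip(model,obs)])
    r=least_squares(f,p0); return r.x,r.fun.reshape(-1,2).round(1)
JC=[(.06,.08,.016),(.06,-.08,.016),(-.08,-.08,.016),(-.08,.08,.016)]
TH=[(0,.046,.008),(0,-.046,.008)]
E
python3 - <<'E'
from h import *
f=lambda L:[(270+u/3.5,100+v/3.5) for u,v in L]
J,r=fit('top1',f([(66,66),(304,52),(324,258),(77,271)]),JC,[.62,-.26,0]);print('jig',J,r.tolist())
T,r=fit('top1',f([(173,494),(316,514)]),TH,[.39,-.29,0]);print('tmpl',T,r.tolist())
for p in f([(113,140),(255,131)]):
    w=ray('top1',p,.038)[:2]-J[:2];c,s=np.cos(J[2]),np.sin(J[2]);print('pin jig',c*w[0]+s*w[1],-s*w[0]+c*w[1])
print('knob',ray('top1',f([(138,222)])[0],.057))
np.save('J.npy',J);np.save('T.npy',T)
for y in (T[2],T[2]+np.pi):
  for p in ([T[0],T[1],.25],[J[0],J[1],.27],[J[0],J[1],.05]):
    print(kinematics.solve_ik(p,down(y)))
E
```

```text
jig [ 0.62829967 -0.25851802  0.06468518] [[-0.2, 0.0], [0.4, 0.2], [-0.3, -0.4], [0.1, 0.2]]
tmpl [ 0.3932662  -0.29129756 -0.14022991] [[0.0, 0.0], [-0.0, -0.0]]
pin jig 0.00026444764709944836 0.05162742457815742
pin jig 0.0007862700150855825 -0.04032930582006174
knob [ 0.5656619  -0.22323142  0.057     ]
[-6.40596147e-01  1.11934475e-01  1.88489179e+00 -4.44089210e-16
  1.14476638e+00 -5.00366235e-01]
[-3.92551354e-01  4.01212013e-01  1.45648479e+00 -4.44089210e-16
  1.28389585e+00 -2.52321442e-01]
[-3.92551354e-01  6.20990554e-01  1.62617802e+00 -4.44089210e-16
  8.94424080e-01 -2.52321442e-01]
[-6.40596147e-01  1.11934475e-01  1.88489179e+00 -4.44089210e-16
  1.14476638e+00  2.64122642e+00]
[-3.92551354e-01  4.01212013e-01  1.45648479e+00 -4.44089210e-16
  1.28389585e+00  2.88927121e+00]
[-3.92551354e-01  6.20990554e-01  1.62617802e+00 -4.44089210e-16
  8.94424080e-01  2.88927121e+00]
```

Run:
```python
from h import *
J=np.load('J.npy');T=np.load('T.npy')
t0=get_obs()['time_s']
bot.reach([J[0],J[1],.27],down(J[2])); bot.dwell(.3); shot('wrist','wj')
bot.reach([T[0],T[1],.22],down(T[2])); bot.dwell(.3); shot('wrist','wt')
print(get_obs()['time_s'],get_obs()['wrist_force'])
a=cv2.imread('pics/wj.png');b=cv2.imread('pics/wt.png')
cv2.imwrite('pics/both.png',np.vstack([a[50:350],b[50:350]]))
for m in [(0,.0516,.038),(0,-.0403,.038)]:
    c,s=np.cos(J[2]),np.sin(J[2]);print(proj('wj',[J[0]+c*m[0]-s*m[1],J[1]+s*m[0]+c*m[1],m[2]]))
c,s=np.cos(T[2]),np.sin(T[2])
for m in TH: print(proj('wt',[T[0]+c*m[0]-s*m[1],T[1]+s*m[0]+c*m[1],m[2]]))
```

```text
5.1833 [0.15082977 0.35350309 0.63307384]
[317.90944263 127.16584123]
[317.83969652 201.26485746]
[317.2133397  132.75903359]
[317.1398099  210.07115564]
```

View pics/both.png

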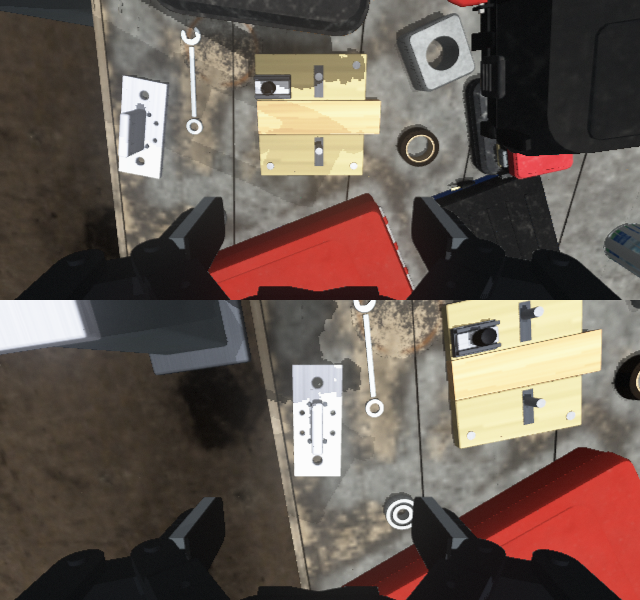

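The jig view puts the pin tops near (319,125) and (319,201). The template view puts the holes near (317,133) and (317,210). Both match the predictions to a pixel or two, so I'll enlarge them once for sub-pixel readings.

Run:
```python
from h import *
a=cv2.imread('pics/wj.png')[95:235,245:385];b=cv2.imread('pics/wt.png')[105:235,255:385]
z=lambda i,f:cv2.resize(i,(390,390) if 0 else None,fx=f,fy=f,interpolation=cv2.INTER_CUBIC)
A=z(a,2.857);B=z(b,3.077)
h=min(A.shape[0],B.shape[0]);cv2.imwrite('pics/c2.png',np.hstack([A[:h],B[:h]]));print(A.shape,B.shape)
```

```text
(400, 400, 3) (400, 400, 3)
```

View pics/c2.png

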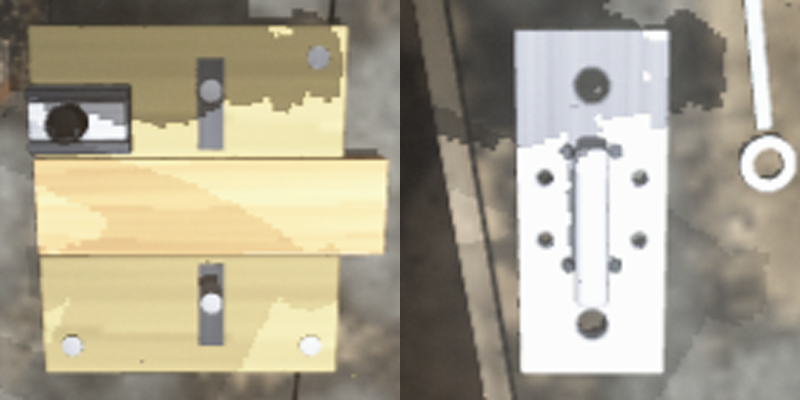

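Run:
```python
from h import *
J=np.load('J.npy');T=np.load('T.npy')
T2,_=fit('wt',[(317.1,132.3),(317.1,209.6)],TH,T)
M,r=fit('wj',[(318.2,126.2),(318.5,200.4)],[(0,.046,.038),(0,-.046,.038)],J)
print('T',T,T2,'M',M,r.tolist(),'J',J)
w=M[:2]-J[:2];c,s=np.cos(J[2]),np.sin(J[2]);print('M in jig',c*w[0]+s*w[1],-s*w[0]+c*w[1])
np.save('T2.npy',T2);np.save('M.npy',M)
if abs(T2[:2]-T[:2]).max()>.006: raise SystemExit
q=down(T2[2])
hand.move_gripper(.045,50)
bot.servo_line([T2[0],T2[1],.07],q,.2)
bot.servo_line([T2[0],T2[1],.033],q,.06)
print(get_obs()['wrist_force'])
hand.move_gripper(0.0,50)
o=get_obs();print(o['gripper_width'],o['grip_force'],o['wrist_force'],o['position'])
bot.servo_line([T2[0],T2[1],.05],q,.04)
bot.servo_line([T2[0],T2[1],.15],q,.12);bot.dwell(.3)
o=get_obs();print(o['gripper_width'],o['grip_force'],o['wrist_force'],o['ft_torque'],o['position'],o['time_s'])
shot('wrist','wg')
```

```text
T [ 0.3932662  -0.29129756 -0.14022991] [ 0.39325465 -0.29074135 -0.13935371] M [ 0.62845266 -0.25171786  0.07004426] [[-0.0, -0.0], [0.0, 0.0]] J [ 0.62829967 -0.25851802  0.06468518]
M in jig 0.0005922357359477884 0.006776047685675916
[-1.36772331 -0.38163339  0.44658779]
0.010446743214899887 50.42488932609558 [-3.04096459  0.13565089  5.70565737] [ 0.39322496 -0.29085541  0.03339349]
0.010064125376279863 49.4360214471817 [-0.40009659  0.72377726 -3.17514211] [-0.01402784  0.07397287 -0.0460434 ] [ 0.39303807 -0.29058329  0.14952613] 9.5833
```

View pics/wg.png

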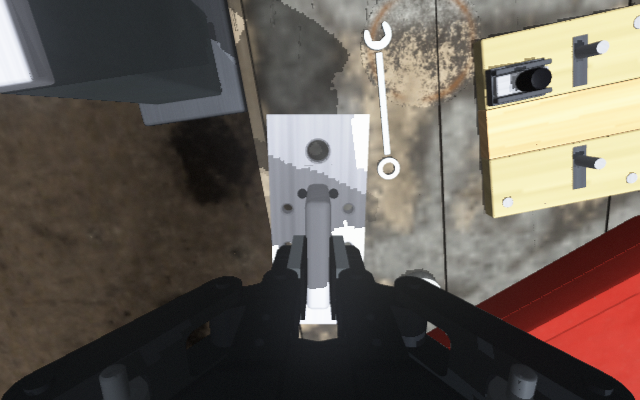

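The template is held straight, with its forward hole at (318,150.5). I'll check that against the prediction and then feel for the pins.

```bash
cat >> h.py <<'E'
def step(p,q,v=.03): bot.servo_line(p,q,v); return get_obs()
E
python3 - <<'E'
from h import *
T2=np.load('T2.npy');M=np.load('M.npy')
p=get_obs()['position'];c,s=np.cos(T2[2]),np.sin(T2[2])
for z in(.008,): print('pred hole',proj('wg',[p[0]-s*.046,p[1]+c*.046,p[2]-.033+z]), proj('wg',[p[0]-s*.047,p[1]+c*.047,p[2]-.033+z]))
q=down(M[2])
bot.reach([M[0],M[1],.15],q)
bot.servo_line([M[0],M[1],.082],q,.15);bot.dwell(.3)
o=get_obs();f0=o['wrist_force'];print(f0,o['position'],o['time_s'])
z=.076
while z>.049:
    o=step([M[0],M[1],z],q)
    f=o['wrist_force']-f0
    print(round(z,4),o['position'].round(4),f.round(1),o['ft_torque'].round(2))
    if f[2]>3 or np.hypot(*f[:2])>6: break
    z-=.001
print(o['time_s'])
E
```

```text
pred hole [318.23245966 150.84197291] [318.23410242 149.04713812]
[-0.70517425 -0.92693978 -3.19006814] [ 0.62897414 -0.25192973  0.08299965] 11.475
0.076 [ 0.6282 -0.2516  0.0756] [0.7 0.7 0.1] [-0.02  0.05 -0.04]
0.075 [ 0.6284 -0.2517  0.0749] [1.1 1.7 1.6] [ 0.04 -0.    0.03]
0.074 [ 0.6284 -0.2517  0.074 ] [0.6 1.2 0.4] [-0.01  0.    0.01]
0.073 [ 0.6284 -0.2517  0.0729] [ 0.2  1.7 -0.2] [-0.02 -0.01  0.02]
0.072 [ 0.6284 -0.2517  0.0719] [1.2 0.8 0.3] [-0.   -0.   -0.02]
0.071 [ 0.6284 -0.2517  0.0709] [0.8 1.1 0. ] [-0.01 -0.01 -0.04]
0.07 [ 0.6284 -0.2517  0.0699] [ 0.3 -0.2 -0. ] [ 0.02  0.04 -0.05]
0.069 [ 0.6284 -0.2517  0.0689] [1.  2.  0.1] [-0.04 -0.02 -0.02]
0.068 [ 0.6284 -0.2517  0.0679] [-0.3  0.7  0.7] [-0.01  0.   -0.03]
0.067 [ 0.6284 -0.2517  0.0669] [ 1.2  1.2 -0. ] [ 0.02 -0.02 -0.05]
0.066 [ 0.6284 -0.2517  0.0659] [0.6 0.6 1.3] [-0.07  0.03  0.01]
0.065 [ 0.6284 -0.2517  0.0649] [1.1 1.2 0.5] [ 0.01  0.01 -0.06]
0.064 [ 0.6284 -0.2517  0.0639] [0.7 1.4 0. ] [ 0.01 -0.02  0.  ]
0.063 [ 0.6284 -0.2517  0.0629] [0.9 1.2 1. ] [-0.01 -0.02 -0.02]
0.062 [ 0.6284 -
[... 152 characters left out ...]
.2 1.3 0.7] [ 0.01  0.01 -0.03]
0.059 [ 0.6284 -0.2517  0.0589] [1.5 1.4 0.5] [ 0.02  0.01 -0.02]
0.058 [ 0.6284 -0.2517  0.0579] [0.2 1.4 0.5] [ 0.02 -0.03  0.03]
0.057 [ 0.6284 -0.2517  0.0569] [ 0.6  0.3 -0.2] [-0.02  0.01 -0.02]
0.056 [ 0.6284 -0.2517  0.0559] [0.9 0.9 0.1] [-0.01 -0.02  0.  ]
0.055 [ 0.6284 -0.2517  0.0549] [0.1 0.4 0.9] [0.   0.04 0.05]
0.054 [ 0.6284 -0.2517  0.0539] [ 1.   0.4 -0. ] [-0.06 -0.03 -0.05]
0.053 [ 0.6284 -0.2517  0.053 ] [0.6 0.5 0.3] [-0.   -0.01 -0.04]
0.052 [ 0.6284 -0.2517  0.0519] [1.3 1.  0.5] [-0.04  0.04  0.01]
0.051 [ 0.6284 -0.2517  0.0509] [0.9 1.1 0.8] [0.03 0.01 0.02]
0.05 [ 0.6284 -0.2517  0.0499] [ 0.6  1.2 -0.6] [-0.   -0.07 -0.01]
18.325
```

Both holes went over the pins with no contact force. I'll seat it gently until I feel the seat.

Run:
```python
from h import *
M=np.load('M.npy');q=down(M[2]);bot.dwell(.2)
f0=get_obs()['wrist_force']; z=.0495
while z>.0455:
    o=step([M[0],M[1],z],q); f=o['wrist_force']-f0
    print(round(z,4),o['position'].round(4),f.round(1),o['ft_torque'].round(2))
    if f[2]>3.5: break
    z-=.0003
print(o['time_s']); np.save('zs.npy',z); shot('scene','sc2');shot('wrist','ws')
a=cv2.imread('pics/sc2.png')[130:260,200:400];b=cv2.imread('pics/ws.png')
cv2.imwrite('pics/c3.png',np.vstack([cv2.resize(a,(400,260)),cv2.resize(b[:,120:],(416,320))[:,:400]]))
```

```text
0.0495 [ 0.6285 -0.2517  0.0495] [-0.9  1.   1.1] [-0.06  0.02  0.02]
0.0492 [ 0.6284 -0.2518  0.0495] [-0.9  1.4  6.2] [0.05 0.32 0.01]
19.025
```

View pics/c3.png

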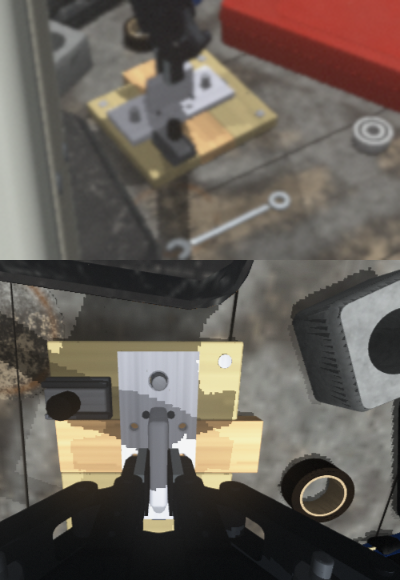

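The plate is flat on the base, with a pin through the visible hole and contact at the seated height. I'll release it, then push the knob from behind with closed fingers.

Run:
```python
from h import *
M=np.load('M.npy');J=np.load('J.npy');zs=float(np.load('zs.npy'));q=down(M[2])
hand.move_gripper(.03,20)
print(get_obs()['wrist_force'])
bot.servo_line([M[0],M[1],.075],q,.05); bot.servo_line([M[0],M[1],.15],q,.15)
k=ray('wj',((67.5/2.857)-.5+245,(123.5/2.857)-.5+95),.057)
yaw=M[2];c,s=np.cos(yaw),np.sin(yaw);R=np.array([[c,-s],[s,c]])
e=M[:2]+R@[-.062,.040-.0062];print('knob seen',k,'expected',e)
K=e if np.hypot(*(e-k[:2]))>.006 else (e+k[:2])/2
np.save('K.npy',K)
qk=down(yaw+np.pi/2) 
js=[(kinematics.solve_ik([*(K+R@[-.031,0]),.15],down(yaw+t)),t) for t in(np.pi/2,-np.pi/2)];print(js)
t=min([x for x in js if x[0] is not None],key=lambda x:abs(x[0][5]))[1];qk=down(yaw+t);np.save('qk.npy',qk)
hand.move_gripper(0.0,40)
P=lambda x,z:[*(K+R@[x,0]),z]
bot.reach(P(-.032,.15),qk); bot.servo_line(P(-.032,.060),qk,.12); bot.dwell(.2)
o=get_obs();f0=o['wrist_force'];print(f0,o['position'],o['time_s'])
x=-.024
while x<.011:
    o=step(P(x,.060),qk); f=R.T@(o['wrist_force']-f0)[:2]
    print(round(x,4),(R.T@(o['position'][:2]-K)).round(4),f.round(1),round(o['wrist_force'][2]-f0[2],1))
    if f[0]<-12 or abs(f[1])>10: break
    x+=.002 if x<-.001 else .001
print(o['time_s'])
shot('wrist','wk');shot('top','tk');shot('scene','sk')
```

```text
[ 0.43155975 -0.42768493 -0.05265145]
knob seen [ 0.56874278 -0.22184582  0.057     ] expected [ 0.56423913 -0.22233993]
[(array([-3.99138534e-01,  3.64576582e-01,  1.79659592e+00, -4.44089210e-16,
        9.80420157e-01, -2.03997912e+00]), 1.5707963267948966), (array([-3.99138534e-01,  3.64576582e-01,  1.79659592e+00, -4.44089210e-16,
        9.80420157e-01,  1.10161353e+00]), -1.5707963267948966)]
[ 0.38973694 -0.05356309  1.04347792] [ 0.53507438 -0.22455563  0.06080355] 23.65
-0.024 [-0.0238  0.    ] [ 0.  -0.4] -0.9
-0.022 [-0.0219 -0.    ] [-0.5 -0. ] -1.0
-0.02 [-0.0199 -0.    ] [-0.1  0. ] -1.8
-0.018 [-0.0179 -0.    ] [-0.5  0.4] -1.0
-0.016 [-0.0158 -0.    ] [-0.9  0.4] -1.5
-0.014 [-0.0139 -0.    ] [-0.5 -0.5] -1.7
-0.012 [-0.0118  0.    ] [-1.3  0.5] -1.4
-0.01 [-0.0098 -0.    ] [-0.5  0. ] -1.4
-0.008 [-0.0079 -0.    ] [0.3 0.5] -1.6
-0.006 [-0.0058 -0.    ] [-1.  -0.3] -1.1
-0.004 [-0.0038  0.    ] [-0.4 -0.4] -0.7
-0.002 [-0.0018 -0.    ] [-0.5  0.3] 0.2
0.0 [ 0.0001 -0.    ] [0.3 0.4] -0.7
0.001 [0.001 0.   ] [-0.1 -0. ] -0.0
0.002 [ 0.0021 -0.    ] [0.3 0.8] -1.2
0.003 [ 0.0031 -0.    ] [-0.4  0.3] -1.2
0.004 [ 0.0041 -0.    ] [0.1 0.2] -1.1
0.005 [ 0.0051 -0.    ] [0.6 0.1] -1.0
0.006 [ 0.0061 -0.    ] [-0.2 -0.2] -1.3
0.007 [ 0.0071 -0.    ] [-1.1 -0.1] -0.9
0.008 [ 0.0081 -0.    ] [ 0.2 -0.3] -0.9
0.009 [ 0.0091 -0.    ] [-1.1  0.4] -1.1
0.01 [0.0101 0.    ] [-0.5  0.5] -1.2
29.5667
```

Run:
```python
from h import *
a=cv2.imread('pics/sk.png')[140:240,220:370];b=cv2.imread('pics/wk.png')
cv2.imwrite('pics/c4.png',np.hstack([cv2.resize(a,(480,320)),cv2.resize(b[:,100:500],(320,320))]))
print(ray('tk',(0,0),.0)[:2])
```

```text
[0.98820217 0.5288324 ]
```

View pics/c4.png

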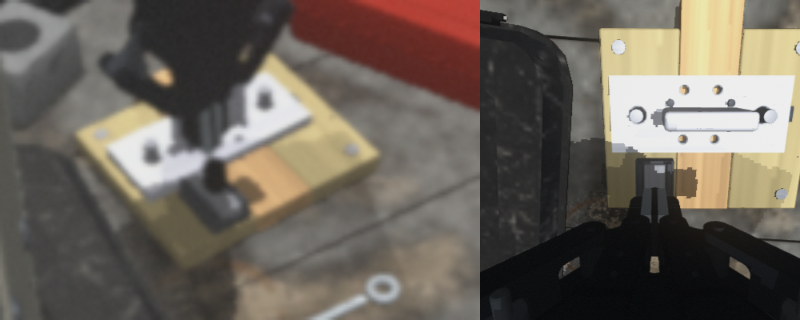

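Run:
```python
from h import *
M=np.load('M.npy');K=np.load('K.npy');c,s=np.cos(M[2]),np.sin(M[2]);R=np.array([[c,-s],[s,c]])
C=np.load('pics/sk.npz');print('cam',-C['view'][:3,:3].T@C['view'][:3,3])
o=get_obs();p=o['position'];print(p,o['gripper_width'],bot.tcp_to_tips,(o['orientation']).round(3),R.T@(p[:2]-M[:2]))
E0=M[:2]+R@[-.062,.0338]
for n in('sk','wk','tk'):
  g={'sk':lambda u:((u-[220,140])*3.2),'wk':lambda u:(u-[100,0])*.8+[480,0],'tk':lambda u:u}[n]
  print(n,'knob0',g(proj(n,[*E0,.057])).round(),'knob24',g(proj(n,[*(E0+R@[.024,0]),.057])).round(),'tip',g(proj(n,[p[0],p[1],p[2]-.017])).round(),'knob0 base',g(proj(n,[*E0,.037])).round())
cv2.imwrite('pics/c5.png',cv2.resize(cv2.imread('pics/tk.png')[100:200,270:400],None,fx=5,fy=5,interpolation=cv2.INTER_CUBIC))
```

```text
cam [-0.0155626   0.07371521  0.69556505]
[ 0.57645891 -0.22138069  0.05999026] 5.021097327232396e-05 0.017 [ 0.999  0.035 -0.    -0.   ] [-0.04974305  0.03390166]
sk knob0 [214. 165.] knob24 [193. 144.] tip [204. 170.] knob0 base [215. 187.]
wk knob0 [654. 211.] knob24 [654. 178.] tip [654. 187.] knob0 base [654. 199.]
tk knob0 [309. 164.] knob24 [308. 154.] tip [309. 160.] knob0 base [309. 166.]
```

View pics/c5.png

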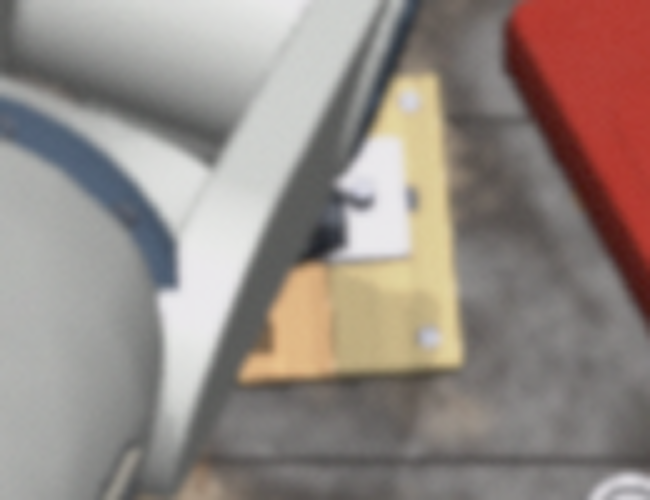

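The picture doesn't settle whether the knob moved. I'll raise straight up and back off for a clear view.

Run:
```python
from h import *
M=np.load('M.npy');K=np.load('K.npy');qk=np.load('qk.npy');c,s=np.cos(M[2]),np.sin(M[2]);R=np.array([[c,-s],[s,c]])
o=get_obs();p=o['position'];f0=o['wrist_force']
o=step([p[0],p[1],.09],qk,.04);print(o['wrist_force']-f0)
bot.servo_line([*(K+R@[-.06,0]),.15],qk,.15);bot.dwell(.2)
shot('wrist','w5');shot('scene','s5')
E0=M[:2]+R@[-.062,.0338];E1=E0+R@[.024,0]
for n in('w5','s5','sc1'): print(n,proj(n,[*E0,.057]).round(1),proj(n,[*E1,.057]).round(1),proj(n,[*M[:2],.066]).round(1))
u=proj('w5',[*E1,.05]).astype(int);v=proj('s5',[*E1,.05]).astype(int);print(u,v)
cr=lambda n,u,w,h:cv2.imread(f'pics/{n}.png')[max(0,u[1]-h):u[1]+h,max(0,u[0]-w):u[0]+w]
z=lambda i:cv2.resize(i,(400,400),interpolation=cv2.INTER_CUBIC)
cv2.imwrite('pics/c6.png',np.hstack([z(cr('w5',u,70,70)),z(cr('s5',v,40,40))]))
print(get_obs()['time_s'])
```

```text
[-0.20885285 -0.2530043   0.07563442]
w5 [317.5 126. ] [317.6  92.7] [367.3  32.9]
s5 [286.8 191.6] [280.4 184.9] [283.9 165.4]
sc1 [286.8 191.6] [280.4 184.9] [283.9 165.4]
[317  93] [280 187]
31.6833
```

View pics/c6.png

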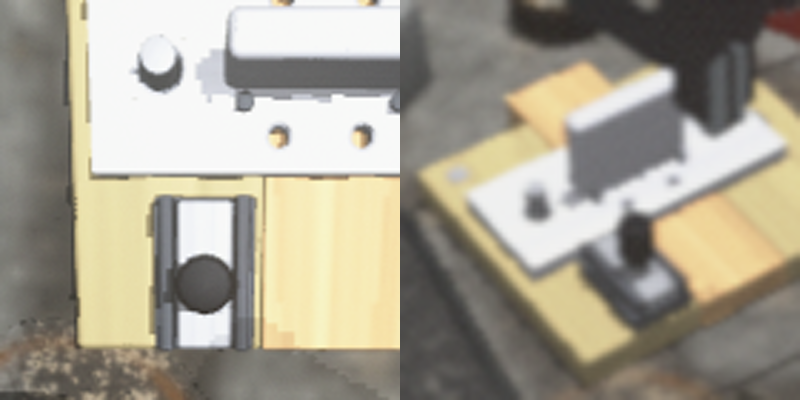

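The template is fully seated with the pins proud in both holes. The knob at crop (204,283) is still at its drawn-back position, so the fingers passed over it. I'll check the real tip height numerically.

Run:
```python
from h import *
o=get_obs();p=o['position'];print(p)
for dz in(.017,.01,.004,0,-.01): print(dz,[[proj(n,[p[0]+dx,p[1],p[2]-dz]).round(1).tolist() for dx in(-.011,0,.011)] for n in('s5','w5')])
g=cv2.imread('pics/s5.png',0)
print('cols',list(range(292,318,2)))
for r in range(150,182,2): print(r,g[r,292:318:2])
w=cv2.imread('pics/w5.png',0)
print('wrist cols',list(range(290,346,5)))
for r in range(196,330,6): print(r,w[r,290:346:5])
```

```text
[ 0.50674524 -0.22611558  0.14941487]
0.017 [[[305.4, 183.7], [302.3, 180.2], [299.2, 176.8]], [[315.7, 251.0], [317.0, 233.3], [318.3, 215.2]]]
0.01 [[[305.3, 180.9], [302.2, 177.4], [299.2, 174.0]], [[315.6, 256.2], [316.9, 238.0], [318.4, 219.1]]]
0.004 [[[305.3, 178.5], [302.2, 175.0], [299.1, 171.5]], [[315.5, 261.0], [316.9, 242.2], [318.4, 222.8]]]
0 [[[305.3, 176.9], [302.1, 173.4], [299.0, 169.9]], [[315.5, 264.4], [316.9, 245.2], [318.4, 225.4]]]
-0.01 [[[305.2, 172.7], [302.0, 169.2], [298.9, 165.8]], [[315.3, 273.6], [316.9, 253.4], [318.5, 232.4]]]
cols [292, 294, 296, 298, 300, 302, 304, 306, 308, 310, 312, 314, 316]
150 [47 48 46 45 48 47 46 46 47 48 48 63 63]
152 [52 47 49 49 49 48 48 49 49 49 70 74 61]
154 [ 47  48  49  48  48  49  50  50  49  57 120 133 123]
156 [ 46  48  50  48  48  48  52  78  84  75 130 137 140]
158 [ 49  49  51  52  51  56  78  69  87  69 117 125 123]
160 [130  84  51  49  53  80  90  69  89  66  88  90  96]
162 [234 165  52  51  55  83  91  70  90  72 100  96  98]
164 [224 141  52  52  53  83  92  70  91 103 176 126  99]
166 [133  88  52  54  5
[... 886 characters left out ...]
8 106 107  66  67  30  27  66  69 141 128 127]
244 [ 86  77  80  66  68  29  26  67  68 127 119 141]
250 [27 25 25 65 66 27 25 66 68 26 28 28]
256 [24 26 24 64 66 24 23 66 68 33 26 27]
262 [23 23 23 66 66 23 22 66 67 39 26 27]
268 [22 22 32 65 65 21 24 65 64 44 24 25]
274 [20 19 23 19 20 25 24 24 22 22 23 24]
280 [22 21 22 20 21 24 24 20 22 20 21 23]
286 [18 21 19 21 20 22 25 17 22 21 23 22]
292 [16 20 19 19 17 22 22 19 18 20 19 20]
298 [16 18 16 16 19 23 23 19 19 16 18 18]
304 [18 17 16 15 19 22 18 20 16 16 19 18]
310 [17 15 15 15 19 20 19 18 13 16 19 17]
316 [15 15 13 10 18 20 19 19 13 15 17 15]
322 [17 17 14 12 18 44 52 17 15 13 16 15]
328 [ 14  16  15  16  17 142 137  15  14  15  14  15]
```

Both images put the shut fingertips roughly 10 mm behind the TCP, so they passed above the knob. I'll go lower and repeat the push with force guards. A block contact would show at about x = -28 mm, a knob contact at about x = -19 mm.

```bash
cat > push.py <<'E'
from h import *
import sys
Z=float(sys.argv[1]);x=float(sys.argv[2]);end=float(sys.argv[3])
M=np.load('M.npy');K=np.load('K.npy');qk=np.load('qk.npy');c,s=np.cos(M[2]),np.sin(M[2]);R=np.array([[c,-s],[s,c]])
P=lambda x,z:[*(K+R@[x,0]),z]
if len(sys.argv)>4:
    bot.servo_line(P(x,.1),qk,.15)
    bot.servo_line(P(x,Z),qk,.08); bot.dwell(.2)
    np.save('f0.npy',get_obs()['wrist_force'])
f0=np.load('f0.npy');print(f0.round(1),get_obs()['position'])
while x<end:
    o=step(P(x,Z),qk,.02); d=o['wrist_force']-f0;f=R.T@d[:2]
    print(round(x,4),round((R.T@(o['position'][:2]-K))[0],4),f.round(1),round(d[2],1))
    if f[0]<-9 or abs(f[1])>8 or abs(d[2])>8: break
    x+=.001
print(o['time_s'])
E
python3 push.py .037 -.045 -.012 1
```

```text
[ 0.1 -0.3 -0.4] [ 0.52197211 -0.22538411  0.03754355]
-0.045 -0.0449 [ 0.6 -0.1] -0.5
-0.044 -0.0439 [-0.9  0.8] -0.3
-0.043 -0.0429 [0.5 1. ] 0.7
-0.042 -0.0419 [ 1.3 -0.1] 0.5
-0.041 -0.0409 [0.5 0.8] 0.6
-0.04 -0.0399 [-0.7  0.3] 0.2
-0.039 -0.0389 [0.7 0.3] 1.4
-0.038 -0.038 [0.9 1.1] 0.5
-0.037 -0.0369 [-0.7  0.3] 0.4
-0.036 -0.0359 [-0.1  0.4] -0.1
-0.035 -0.0349 [-0.1 -0.1] 0.8
-0.034 -0.0339 [-0.2 -1. ] 0.2
-0.033 -0.0329 [-0.8 -0.3] 0.1
-0.032 -0.0319 [-0.6  0.6] 0.2
-0.031 -0.0309 [-0.7  0.3] 0.4
-0.03 -0.0299 [0.3 0.3] 0.4
-0.029 -0.0289 [-0.9  0. ] 0.4
-0.028 -0.0279 [0.3 0.7] 0.8
-0.027 -0.0269 [0.1 0.5] 0.3
-0.026 -0.0259 [0.4 0.4] 0.3
-0.025 -0.0249 [ 0.3 -0.2] 1.0
-0.024 -0.0239 [0.6 0.1] -0.1
-0.023 -0.0229 [-0.5  0.3] 1.1
-0.022 -0.0219 [0.6 0.5] -0.0
-0.021 -0.0209 [0.4 0. ] 1.3
-0.02 -0.0199 [0.3 0.6] 1.3
-0.019 -0.019 [-0.4 -0. ] 0.4
-0.018 -0.0181 [-0.6  0.4] 0.3
-0.017 -0.0173 [-1.5  0.2] 1.4
-0.016 -0.0161 [-2.7  1. ] 0.5
-0.015 -0.015 [-1.5  0.7] 0.4
-0.014 -0.0139 [-1.  1.] -0.2
-0.013 -0.0129 [-1.8  1.1] -0.2
41.5667
```

The contact came at x = -18 mm, where the knob should be, with about 2 N of sliding force. I'll continue to the end stop.

```bash
sed -i 's/x+=.001/x+=.0015 if x<.003 else .0007/' push.py; python3 push.py .037 -.0115 .011
```

```text
[ 0.1 -0.3 -0.4] [ 0.55361254 -0.22297965  0.03697195]
-0.0115 -0.0113 [-1.   1.2] -0.3
-0.01 -0.0098 [-1.   1.1] -0.8
-0.0085 -0.0084 [-0.9  0.3] -0.6
-0.007 -0.0068 [-1.8  1.6] -0.2
-0.0055 -0.0053 [-1.7  0.6] 0.3
-0.004 -0.0038 [-1.6  0.3] -1.1
-0.0025 -0.0023 [-2.2  0.7] -0.6
-0.001 -0.0008 [-1.6  0.6] -0.2
0.0005 0.0007 [-1.8  1.4] -0.5
0.002 0.0022 [-1.3  0.5] -0.7
0.0035 0.0033 [-3.3  1.8] 0.1
0.0042 0.0034 [-5.9  1.4] 2.8
0.0049 0.0035 [-7.4 -0.2] 3.4
0.0056 0.0036 [-9.5 -0.4] 5.1
45.0667
```

The hard stop came with the knob at jig x of about -37 mm, where -38 mm means fully in. I'll back off, raise, check the knob numerically from the wrist image, and hand in if it agrees.

Run:
```python
from h import *
M=np.load('M.npy');K=np.load('K.npy');qk=np.load('qk.npy');c,s=np.cos(M[2]),np.sin(M[2]);R=np.array([[c,-s],[s,c]])
P=lambda x,z:[*(K+R@[x,0]),z]
bot.servo_line(P(-.03,.037),qk,.06);bot.servo_line(P(-.04,.1),qk,.15);bot.servo_line(P(-.06,.15),qk,.15);bot.dwell(.3)
shot('wrist','w6');print(get_obs()['position'],get_obs()['time_s'])
E0=M[:2]+R@[-.062,.0338]
for v in(0,.003,.024):print(v,proj('w6',[*(E0+R@[v,0]),.057]).round(1))
for n in('w5','w6'):
    g=cv2.imread(f'pics/{n}.png',0); m=(g[80:150,302:334]<75).astype(np.uint8)
    m=cv2.morphologyEx(m,cv2.MORPH_OPEN,np.ones((9,9),np.uint8)); k,l,st,ce=cv2.connectedComponentsWithStats(m)
    print(n,[(st[i,4],(ce[i]+[302,80]).round(1)) for i in range(1,k)])
# template holes/pins unchanged between frames?
a,b=(cv2.imread(f'pics/{n}.png',0)[0:75,270:420] for n in('w5','w6'));print(cv2.phaseCorrelate(np.float32(a),np.float32(b)))
```

```text
[ 0.50649545 -0.22612238  0.14934263] 47.2417
0 [317.6 125.5]
0.003 [317.6 121.4]
0.024 [317.6  92.1]
w5 []
w6 []
((-0.04279454661831039, -0.056860399156896335), 1.019405426534017)
```

Run:
```python
from h import *
for n in('w5','w6'):
    g=cv2.imread(f'pics/{n}.png',0); print(n)
    for r in range(70,150,4): print(r,g[r,300:338:4])
```

```text
w5
70 [247 248 248 248 248 248 248 248 248 248]
74 [248 248 248 248 248 248 248 248 248 248]
78 [248 248 248 248 248 248 248 248 248 248]
82 [248 248 247 248 248 248 248 248 248 248]
86 [227 228 229 231 219 213 220 220 226 232]
90 [227 228 229 231 224 223 227 227 228 232]
94 [127 129  89 236 242 242 244 166 136 145]
98 [113 128  86 242 246 246 247 145 137 182]
102 [109 128  85 242 245 245 248 136 136 183]
106 [156 127  98 242 246 245 247 132 136 180]
110 [161 127 100 242 245 244 247 134 136 180]
114 [161 125  79 132  83  91  98 133 134 194]
118 [161 123  79  81  89  96  99  75 136 194]
122 [158 120  61  79  87  93  93  67 135 217]
126 [135  89  75  72  80  83  83  72 137 217]
130 [137 117  73  75  68  72  75  95 136 217]
134 [138 118  79 241 244 242 245 104 120 195]
138 [137 116  80 241 243 241 244  90 116 186]
142 [224 113 102 240 243 231 226  83 117 191]
146 [141 118 102  93  94  92  92 108 109 127]
w6
70 [249 249 202 245 247 247 249 211 250 250]
74 [249 249 201 244 248 247 249 209 250 250]
78 [249 249 216 245 248 248 249 205 250 250]
82 [249 249 197 245  95  85 216 202 250 249]
86 [231 232 138  87  95 100 102 160 229 235]
90 [230 131 104  90  99 104 105  83 180 234]
94 [129 101  75  89  98 103 103  79 140 158]
98 [114 101  86  78  90  95  93  97 140 147]
102 [127 131  84 155  66  68 206 131 139 185]
106 [167 129 101 160 248 248 248 139 139 185]
110 [165 127 101 246 248 247 249 139 139 175]
114 [164 126  82 246 248 248 249 134 138 195]
118 [162 126  90 129 130 129 130  94 138 199]
122 [161 122 129 146 144 147 145  89 137 221]
126 [141 121 128 144 143 145 144  88 137 221]
130 [142 121 125 144 142 143 143 103 141 222]
134 [140 121 124 143 140 144 142 104 120 195]
138 [140 118 124 141 138 142 141  93 118 193]
142 [226 117 103 139 137 141 120  66 117 190]
146 [159 128 105  96  95  89  99 111 111 129]
```

The knob is centred at row 92, and the prediction for fully in is 92.1. The bolt now overlaps the plate edge and the template hasn't moved.

```bash
python3 -c "
from h import *
print(hand_in())"
```

```text
the job is handed in; nothing more can be done
None
```

The template is seated over both pins and flat on the jig, the keeper is fully in over its edge, and the job was handed in at about 47 s; the first keeper push passed above the knob without touching it, so I repeated it lower.

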